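# Release the safety cap and pass the tin through the one-way gate

## Task

Put the round filter tin away in the closed bay of the metal transfer lane. First release the gate bolt: press the white safety cap down against its spring and, keeping it down, turn it counter-clockwise (seen from above) until it springs up. Then slide the tin along the lane on the table, without lifting it, through the sprung one-way gate and on to the far end of the bay, so that the gate swings shut behind it; leave the other things where they stand.

Things in the scene. Friction and masses are not known exactly. Their poses are not given: they have to be found in the camera images.
- lane: Fixed lane: aluminium rails 24 mm high, 8 thick, no floor, open above. Origin: table top, mid-lane, at the gate; x along the lane from mouth to bay, y to the hinge side, z up. Before the gate, from x = -135 mm (mouth flares 40 mm beyond), inner faces at y = -45 and +45; bay: y = -45 to +60, end wall (32 mm high) inner face x = +178. Turret with safety cap at x = +8, y = -93 mm, outside the lane
- gate_mid (a point): Point on the table top in the middle of the lane at the gate (the lane's origin, same axes)
- gate (a joint): Gate angle: steel leaf 93 mm long, 6 thick, top 36 mm above the table, upright hinge at lane x = 0, y = +53 mm. 0 = shut; opens only towards the bay (+x), to 1.55 rad; a light spring (1 to 2 N at the tip) shuts it. It can shut once the tin's centre is about 125 mm past the gate (against the end wall: 141 mm). Bolt down: it cannot open
- bolt (a joint): Height (m) of safety cap, grey collar and bolt arm: 0 = locked; negative = pressed (stop -0.011); +0.015 = sprung up, bolt clear of the gate. Spring: about 8 N up when locked, 11 N pressed home. Must be at -0.006 or lower while turning. The bolt pin behind the leaf reaches over the cap-side rail 10 mm into the lane; sprung up, its underside is 41 mm high
- cap (a joint): Turning angle of the cap, counter-clockwise from above positive: about 0 (-0.1 to 0.1) = locked; unless pressed down, a hard catch stops it at 0.1; beyond about 0.95 rad it springs up when let go; stop at 1.3 rad. Light friction, it stays where it is turned to.
- cap_top (a point): Middle of the flat top (deck) of the white plastic safety cap; turns and rises with it. Cap 71 mm across, ribbed edge, deck 54 mm above the table when locked. A straight bar 62 mm long, 12 wide, 17 high stands on the deck across this point, along this point's x axis; z is the turning axis, up
- tin: Low round tin of filter discs with a lid, 74 mm across, 33 mm high, about 0.15 kg, standing in the lane before the gate. Origin: centre of its underside.
- bottle: Bystander: reagent bottle with screw cap, 54 mm across, 106 mm high, beside the bay. Origin: centre of its underside
- beaker: Bystander: glass beaker 72 mm across, 95 mm high, beside the lane's mouth. Origin: centre of its underside
- tape: Bystander: tape roll lying flat, 80 mm across, 19 mm high. Origin: centre of its underside
- timer: Bystander: small lab timer 60 x 60 x 22 mm. Origin: centre of its underside
Things that resemble listed ones, but are neither listed nor needed, are in the scene too. Of the things that look like the tin, the larger one is meant.

How it is judged:
By the outcome, as a careful person would: the job done as asked, in the order asked, and still so for the second after the job is handed in, with the robot touching nothing.
It also fails if it takes over 58 s, if anything falls off the work surface, if the arm or the gripper's body presses on something with over 40 N, if the wrist force passes 120 N, or if a joint passes its speed limit or range.

## Robot

A 6-joint arm with a two-finger parallel gripper is mounted at the origin on a cart in front of the work surface, level with it; the furniture and walls round the work are solid. World frame = base frame: x ahead of the robot, y to its left, z up, the work surface at z = 0. Lengths are in mm, angles in degrees, forces in N, time in s.
With the tool pointing down it reaches from about 300 to 850 mm from the base axis. Payload 4.2 kg.
Tool frame: the origin (TCP) lies midway between the tips of the shut fingers; the grasp point (between the pads) lies env.hold_point_z behind it (env.hold_point_z is the distance from the TCP to the grasp point, in mm); z points along the fingers, y is the line along which they close (so a half turn about z gives the same grasp; the last joint's range is limited). The gripper opens to 91 mm and grips with 3 to 60 N. Pads are 32 mm wide; open, the fingers measure 118 mm over their backs; the gripper's body (76 mm by 178 mm) begins 60 mm behind the grasp point.
Start: joints at [67.323, 18.312, 89.639, -0, 72.044, -1.146], TCP at [211.038, 534.889, 213.976] pointing down, gripper open.
Joint ranges: [-177.97, 177.97], [-48.28, 115.42], [12.27, 149.76], [-77.06, 257.06], [2.81, 150.46], [-146.56, 146.56]. Speed limits (degrees/s): [147.25, 147.25, 180, 180, 180, 180].

## Interface

Orientations are given as [roll, pitch, yaw] about the fixed x, y, z axes, in that order (R = Rz(yaw) Ry(pitch) Rx(roll)).
In Python, from workcell import env, viewer, spotter gives the robot as it stands.
- The arm moves only by the tool apply_moves, never from a script. Its arguments are lists of equal length, an entry for each row: "delta_pos": the shift along the world's x, y, z normalised to -1 to 1, where 1 is 120 mm, a list of three; "rot": the turn, a rotation vector about the world's x, y, z normalised to -1 to 1, where 1 is 1.5 rad, a list of three; "hand": the opening, from 0 (shut) to 1 (fully open). A call has 1 to 10 rows; each row is the pose to reach, as a shift and turn from the pose commanded when the call began; what a row does not reach only later rows make up. A row lasts 1/12 s, in which the tool goes at most 41.7 mm and 7.16 degrees, less where a joint would pass 70% of its speed; a pose out of reach is approached as far as the arm can. A call with a number of a shift or a turn outside -1 to 1 is refused whole. A call with a gripper value outside its range is refused whole. The fingers move at their own pace and stop on an object; "newtons" is the grip in N (left out, the last holds). Time passes only in rows, so rows that repeat a pose let the fingers close. It gives the time, the measured TCP pose, the force, the opening and the grip force at its end, in the units of the state.
- env.state(): the state, without advancing time (a new reading comes with each control period).
- viewer.grab_frame(name): name is "scene" or "side" or "wrist"; returns a dict with "pixels" (420x560x3 uint8, red, green, blue), "camera_matrix" (3x3 intrinsics, pixels), "R" (3x3) and "t" (3): a world point X has camera coordinates R X + t; the wrist camera has in their place "mount" (4x4, takes a point from camera to tool coordinates, whose origin is the TCP and whose axes are the flange's). Camera axes: x right, y down, z forward; pixel columns grow to the right and rows downward; lengths in mm; the calibration is good to about 2 mm. A picture is of the moment at which its call begins: read the wrist's pose just before it. There is no depth.
- env.job_done(): hands the job in; it is judged then, once.
Trained networks look in a picture, given as the dict that the camera call returned (one of the last four; its "shot" number tells which), for a name from the list of things; names that differ only in an ending like _2 or _b are one class to them, and where a whole thing is asked for, a point or a joint stands for the part that bears it (a point fixed in the world has none). Each returns a list of dicts, best first, with "score" (0 to 1); they miss things now and then, are a little off and sometimes report something else, mostly with a low value. They report only what shows in the picture. A call takes as long as a camera call. They do not tell look-alikes from the thing itself.
- spotter.trace(picture, query): "mask" (420x560 bool, what is visible of it) and "box" ([centre column, centre row, width, height] in pixels, round what is visible of it).
- spotter.landmark_of(picture, query): "position" ([column, row] in pixels: a listed point, or the origin of a listed thing).
The state is a dict: "time_s": time; "qpos": joint angles; "qvel": joint speeds; "effort": joint torques, N m; "ee_pos": TCP position; "ee_rot": TCP orientation; "force": force on the tool from outside, world axes, zero at the start; "torque": the same for the moment, N m; "gripper_width": finger opening in mm; "gripper_force": force on a finger pad.
Only numpy, scipy, OpenCV 4.12 (cv2) and the standard library are available. Lean on these libraries where they do the work, as an engineer would, in place of code of your own. Each camera call takes 0.05 s, during which the arm holds its last target. There are 200 camera calls.

## Working session

There is one attempt and no reset: what is moved stays moved. The work goes in short steps, Python scripts to look and compute and a tool call to move; the robot and the scene stay as the last step left them, time stands still between calls to the robot, and variables do not carry over. Pictures are saved under pics/ and viewed, at most 10 in all, crops included, and the job is handed in when it is done.

Besides the shell and the picture viewer there is one more tool, called after ">>>" by a JSON object that holds its "name" and its "arguments", one argument or row to a line. apply_moves: Moves the arm, as the interface text tells. Its arguments: {"type":"object","properties":{"delta_pos":{"type":"array"},"rot":{"type":"array"},"hand":{"type":"array"},"newtons":{"type":"number"}},"required":["delta_pos","rot","hand"]}

```bash
mkdir -p pics; cat > h.py <<'E'
import numpy as np, cv2
from workcell import env, viewer, spotter
from scipy.spatial.transform import Rotation as Ro
def cam(p, st=None):
    K=np.array(p["camera_matrix"])
    if "R" in p: return K,np.array(p["R"]),np.array(p["t"])
    st=st or env.state(); M=np.array(p["mount"])
    T=np.eye(4); T[:3,:3]=Ro.from_euler('xyz',st["ee_rot"],degrees=True).as_matrix(); T[:3,3]=st["ee_pos"]
    W=np.linalg.inv(T@M); return K,W[:3,:3],W[:3,3]
def at_z(c,uv,z):
    K,R,t=c; d=R.T@np.linalg.solve(K,[uv[0],uv[1],1.]); o=-R.T@t
    return o+d*(z-o[2])/d[2]
def proj(c,X):
    K,R,t=c; x=K@(R@np.array(X,float)+t); return x[:2]/x[2]
def save(p,n): cv2.imwrite("pics/"+n,cv2.cvtColor(np.array(p["pixels"]),cv2.COLOR_RGB2BGR))
E
python3 - <<'E'
from h import *
print(env.state(), env.hold_point_z)
Z=dict(gate_mid=0,cap_top=54,tin=0,bottle=0,beaker=0,tape=0,timer=0,lane=0)
for n in ("scene","side","wrist"):
    st=env.state(); p=viewer.grab_frame(n); c=cam(p,st); save(p,n+"1.png")
    print(n,"campos",(-c[1].T@c[2]).round())
    for q,z in Z.items():
        print(n,q,[(round(r["score"],2),np.round(r["position"]).tolist(),at_z(c,r["position"],z).round(1).tolist()) for r in spotter.landmark_of(p,q)[:3]])
E
```

```text
{'time_s': 0.0, 'qpos': array([ 6.73221438e+01,  1.83487330e+01,  8.97046191e+01, -2.18549092e-03,
        7.20439869e+01, -1.14659227e+00]), 'qvel': array([0.03826657, 0.02183694, 0.00149371, 0.07610047, 0.0138455 ,
       0.03979411]), 'effort': array([ 1.51778695e-03, -4.12457478e+01, -2.31972635e+01,  7.28550064e-02,
        4.57952265e-02, -1.49712946e-04]), 'ee_pos': array([210.85577901, 534.41064688, 213.16154284]), 'ee_rot': array([-1.79902639e+02,  1.29681521e-04,  1.58469412e+02]), 'force': array([ 0.49100173, -0.95712968,  0.01476582]), 'torque': array([ 0.03153924,  0.00564576, -0.01903192]), 'gripper_force': 0.0, 'gripper_width': 90.7389039260096} 18.8
scene campos [ -66. -908. 1104.]
scene gate_mid [(0.86, [256.0, 239.0], [504.4, -116.6, 0.0])]
scene cap_top [(0.82, [271.0, 213.0], [584.0, -91.4, 54.0])]
scene tin [(0.91, [284.0, 258.0], [529.9, -229.3, 0.0]), (0.63, [331.0, 265.0], [627.0, -339.9, 0.0])]
scene bottle [(0.64, [257.0, 204.0], [604.4, 13.6, 0.0])]
scene beaker [(0.7, [306.0, 236.0], [642.5, -203.4, 0.0])]
scene tape [(0.87, [178.0, 188.0], [426.3, 248.9, 0.0])]
scene timer [(0.76, [335.0, 308.0], [531.5, -459.4, 0.0])]
scene lane [(0.85, [256.0, 242.0], [499.3, -124.6, 0.0])]
side campos [  432. -1303.   792.]
side gate_mid [(0.57, [262.0, 229.0], [505.4, -124.4, 0.0])]
side cap_top [(0.83, [289.0, 205.0], [588.4, -83.0, 54.0])]
side tin [(0.87, [315.0, 271.0], [628.6, -331.1, 0.0]), (0.77, [268.0, 251.0], [513.9, -231.2, 0.0])]
side bottle [(0.88, [288.0, 204.0], [598.4, 13.3, 0.0])]
side beaker [(0.75, [319.0, 242.0], [660.5, -203.4, 0.0])]
side tape [(0.76, [237.0, 169.0], [442.4, 282.8, 0.0])]
side timer [(0.62, [281.0, 309.0], [524.4, -462.9, 0.0])]
side lane [(0.8, [260.0, 226.0], [499.9, -105.0, 0.0])]
wrist campos [135. 565. 384.]
wrist gate_mid []
wrist cap_top []
wrist tin []
wrist bottle []
wrist beaker []
wrist tape []
wrist timer []
wrist lane []
```

```bash
python3 - <<'E'
import cv2,numpy as np
a=cv2.imread("pics/scene1.png")[150:330,150:390]
b=cv2.imread("pics/side1.png")[150:330,150:390]
o=np.vstack([cv2.resize(x,(400*1,300)) for x in (a,b)])
o=np.hstack([cv2.resize(a,(400,300),interpolation=3),cv2.resize(b,(400,300),interpolation=3)])
o=np.vstack([o,np.hstack([cv2.resize(cv2.imread("pics/scene1.png"),(400,300)),cv2.resize(cv2.imread("pics/side1.png"),(400,300))])])
cv2.imwrite("pics/v1.png",o)
E
```

```text
(no output)
```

View pics/v1.png

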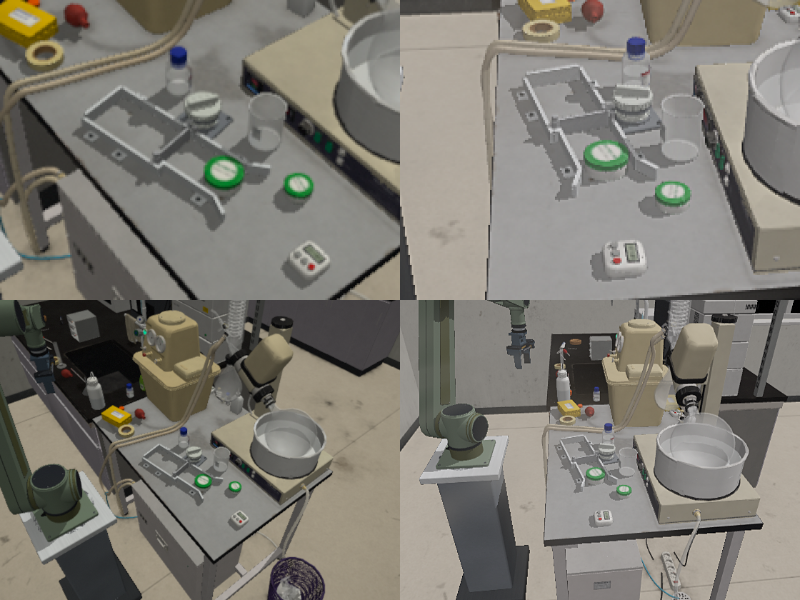

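>>> {"name": "apply_moves", "arguments": {
  "delta_pos": [
    [0,-0.5,1],
    [0,-0.5,1],
    [0,-0.5,1],
    [0,-0.5,1]
  ],
  "rot": [
    [0,0,0],
    [0,0,0],
    [0,0,0],
    [0,0,0]
  ],
  "hand": [1,1,1,1]
}}

```text
time_s: 1.68
ee_pos: [211.9, 474.7, 340.9]
ee_rot: [179.4, 0.1, 158.4]
force: [-0.8, 0.6, 0.2]
gripper_width: 91.2
gripper_force: 0.0
```

>>> {"name": "apply_moves", "arguments": {
  "delta_pos": [
    [0.5,-1,0],
    [0.5,-1,0],
    [0.5,-1,0],
    [0.5,-1,0]
  ],
  "rot": [
    [0,0,-0.175],
    [0,0,-0.175],
    [0,0,-0.175],
    [0,0,-0.175]
  ],
  "hand": [1,1,1,1]
}}

```text
time_s: 2.02
ee_pos: [272.3, 350.5, 334.3]
ee_rot: [-180.0, 0.2, 143.2]
force: [-0.1, 0.3, -0.7]
gripper_width: 91.3
gripper_force: 0.0
```

>>> {"name": "apply_moves", "arguments": {
  "delta_pos": [
    [0.5,-1,0],
    [0.5,-1,0],
    [0.5,-1,0],
    [0.5,-1,0]
  ],
  "rot": [
    [0,0,-0.175],
    [0,0,-0.175],
    [0,0,-0.175],
    [0,0,-0.175]
  ],
  "hand": [1,1,1,1]
}}

```text
time_s: 2.35
ee_pos: [332.6, 230.9, 334.1]
ee_rot: [-180.0, 0.2, 128.1]
force: [-0.8, 0.9, 0.3]
gripper_width: 91.1
gripper_force: 0.0
```

>>> {"name": "apply_moves", "arguments": {
  "delta_pos": [
    [0.5,-1,0],
    [0.5,-1,0],
    [0.5,-1,0],
    [0.5,-1,0]
  ],
  "rot": [
    [0,0,-0.175],
    [0,0,-0.175],
    [0,0,-0.175],
    [0,0,-0.175]
  ],
  "hand": [1,1,1,1]
}}

```text
time_s: 2.68
ee_pos: [393.0, 111.1, 333.8]
ee_rot: [180.0, 0.1, 113.1]
force: [-1.1, 0.3, -0.0]
gripper_width: 90.9
gripper_force: 0.0
```

>>> {"name": "apply_moves", "arguments": {
  "delta_pos": [
    [0.5,-1,0],
    [0.5,-1,0],
    [0.5,-1,0],
    [0.5,-1,0]
  ],
  "rot": [
    [0,0,-0.175],
    [0,0,-0.175],
    [0,0,-0.175],
    [0,0,-0.175]
  ],
  "hand": [1,1,1,1]
}}

```text
time_s: 3.02
ee_pos: [453.4, -8.7, 333.4]
ee_rot: [180.0, 0.1, 98.1]
force: [-0.1, -0.5, 0.2]
gripper_width: 91.2
gripper_force: 0.0
```

>>> {"name": "apply_moves", "arguments": {
  "delta_pos": [
    [0.5,-1,0],
    [0.5,-1,0],
    [0.5,-1,0],
    [0.5,-1,0],
    [0.5,-1,0],
    [0.5,-1,0]
  ],
  "rot": [
    [0,0,0],
    [0,0,0],
    [0,0,0],
    [0,0,0],
    [0,0,0],
    [0,0,0]
  ],
  "hand": [0.5,0.5,0.5,0.5,0.5,0.5]
}}

```text
time_s: 3.52
ee_pos: [511.0, -123.9, 333.4]
ee_rot: [-179.9, -0.1, 98.3]
force: [-0.6, 0.4, 0.6]
gripper_width: 53.6
gripper_force: 0.0
```

```bash
cat > look.py <<'E'
import sys
from h import *
st=env.state(); p=viewer.grab_frame("wrist"); c=cam(p,st); save(p,sys.argv[1])
print("t",st["time_s"],"tcp",st["ee_pos"].round(1),st["ee_rot"].round(1),"q",st["qpos"].round(),"F",st["force"].round(1),"w",round(st["gripper_width"],1))
print("cam",(-c[1].T@c[2]).round(),"axis",c[1][2].round(2))
for q,z in dict(gate_mid=0,cap_top=54,tin=0,bottle=0,beaker=0,lane=0).items():
    print(q,[(round(r["score"],2),np.round(r["position"]).tolist(),at_z(c,r["position"],z).round(1).tolist()) for r in spotter.landmark_of(p,q)[:3]])
E
python3 look.py w2.png
```

```text
t 3.5167 tcp [ 511.  -123.9  333.4] [-1.799e+02 -1.000e-01  9.830e+01] q [-15.  11.  83.   0.  86. -23.] F [-0.6  0.4  0.6] w 53.6
cam [499. -44. 504.] axis [ 0.04 -0.28 -0.96]
gate_mid [(0.97, [277.0, 169.0], [503.1, -120.3, 0.0])]
cap_top [(0.67, [336.0, 164.0], [585.4, -92.8, 54.0])]
tin [(0.91, [281.0, 237.0], [527.0, -234.1, 0.0]), (0.59, [276.0, 166.0], [501.8, -115.4, 0.0]), (0.42, [324.0, 295.0], [619.7, -332.2, 0.0])]
bottle [(0.79, [366.0, 92.0], [618.3, 14.2, -0.0])]
beaker [(0.78, [360.0, 226.0], [655.7, -194.7, 0.0])]
lane [(0.84, [276.0, 168.0], [501.0, -118.9, 0.0])]
```

View pics/w2.png

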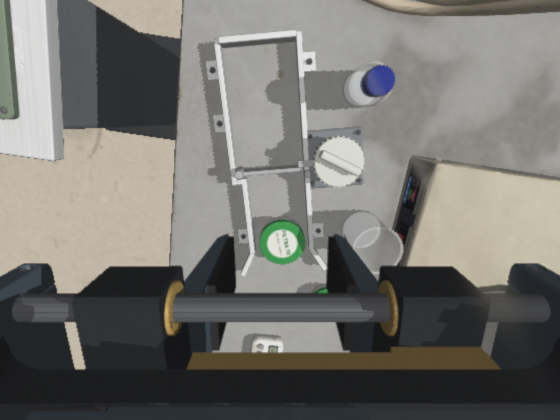

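```bash
python3 - <<'E'
import cv2
a=cv2.imread("pics/w2.png")[20:260,200:400]
cv2.imwrite("pics/v3.png",cv2.resize(a,(500,600),interpolation=cv2.INTER_CUBIC))
E
```

```text
(no output)
```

View pics/v3.png

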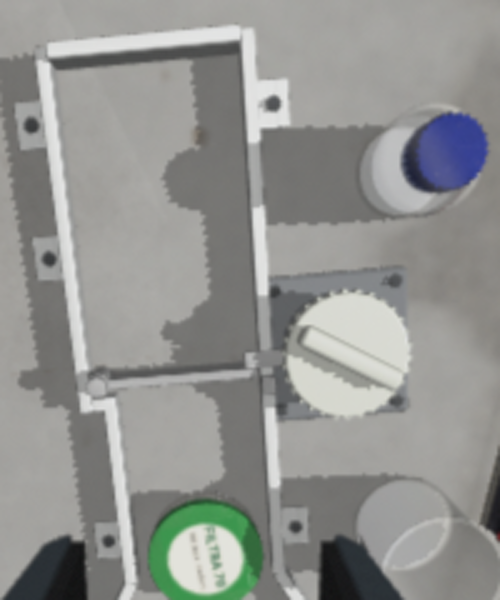

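```bash
python3 - <<'E'
from h import *
import json
st=env.state(); p=viewer.grab_frame("wrist"); c=cam(p,st)
f=lambda u,v,z: at_z(c,(200+u/2.5,20+v/2.5),z)
def ang(a,b): d=b-a; return np.degrees(np.arctan2(d[1],d[0]))
a,b=f(305,333,71),f(402,383,71); print("bar",a.round(),b.round(),(a+b)/2,np.linalg.norm(a-b),ang(a,b))
a,b=f(267,480,24),f(243,60,24); print("railR",a.round(),b.round(),ang(a,b))
a2,b2=f(133,575,24),f(117,400,24); print("railL pre",a2.round(),b2.round(),ang(a2,b2))
a3,b3=f(88,370,24),f(50,65,24); print("railL bay",a3.round(),b3.round(),ang(a3,b3))
print("hinge",f(97,382,36),"capdisc",f(349,354,54),"tin",f(205,556,33))
print("endwall",f(52,55,32),f(242,42,32))
for q in ("cap_top","tin"):
  for n in ("wrist","scene","side"):
    pp=p if n=="wrist" else viewer.grab_frame(n); cc=c if n=="wrist" else cam(pp)
    r=spotter.trace(pp,q)
    for x in r[:2]:
        m=np.array(x["mask"]); ys,xs=np.nonzero(m); z=60 if q=="cap_top" else 18
        print(q,n,round(x["score"],2),m.sum(),at_z(cc,x["box"][:2],z).round(1))
E
```

```text
bar [561. -80.  71.] [619. -99.  71.] [589.56114469 -89.1024545   71.        ] 61.102141990392575 -18.142809226314338
railR [ 560. -178.   24.] [507.  57.  24.] 102.88954017295457
railL pre [ 484. -255.   24.] [ 460. -141.   24.] 101.83219778715456
railL bay [ 440. -125.   24.] [402.  39.  24.] 103.18086472514621
hinge [ 447.95000777 -129.07263092   36.        ] capdisc [589.87928072 -88.93588573  54.        ] tin [ 528.38396951 -231.12754196   33.        ]
endwall [404.27120477  42.75746345  32.        ] [504.47455462  63.92243365  32.        ]
cap_top wrist 0.82 2064 [584.9 -88.3  60. ]
cap_top scene 0.86 324 [ 574.6 -100.3   60. ]
cap_top side 0.56 358 [ 584.1 -116.    60. ]
cap_top side 0.47 282 [ 496.4 -180.2   60. ]
tin wrist 0.72 1754 [ 531.1 -231.8   18. ]
tin scene 0.93 475 [ 526.6 -234.8   18. ]
tin scene 0.53 246 [ 621.2 -342.8   18. ]
tin side 0.91 339 [ 620.3 -341.8   18. ]
tin side 0.61 573 [ 524.2 -232.2   18. ]
```

>>> {"name": "apply_moves", "arguments": {
  "delta_pos": [
    [0.65,0.3,-0.75],
    [0.65,0.3,-0.75],
    [0.65,0.3,-0.75],
    [0.65,0.3,-0.75],
    [0.65,0.3,-0.75],
    [0.65,0.3,-0.75],
    [0.65,0.3,-0.75],
    [0.65,0.3,-0.75],
    [0.65,0.3,-0.75]
  ],
  "rot": [
    [0,0,-0.676],
    [0,0,-0.676],
    [0,0,-0.676],
    [0,0,-0.676],
    [0,0,-0.676],
    [0,0,-0.676],
    [0,0,-0.676],
    [0,0,-0.676],
    [0,0,-0.676]
  ],
  "hand": [0.35,0.35,0.35,0.35,0.35,0.35,0.35,0.35,0.35],
  "newtons": 15
}}

```text
time_s: 5.17
ee_pos: [589.1, -89.1, 243.8]
ee_rot: [-180.0, 0.0, 40.1]
force: [-0.2, 0.2, 0.2]
gripper_width: 31.5
gripper_force: 0.0
```

>>> {"name": "apply_moves", "arguments": {
  "delta_pos": [
    [0,0,-0.75],
    [0,0,-0.75],
    [0,0,-0.75],
    [0,0,-0.75],
    [0,0,-0.75],
    [0,0,-0.75],
    [0,0,-0.75],
    [0,0,-0.75],
    [0,0,-0.75],
    [0,0,-0.75]
  ],
  "rot": [
    [0,0,-0.676],
    [0,0,-0.676],
    [0,0,-0.676],
    [0,0,-0.676],
    [0,0,-0.676],
    [0,0,-0.676],
    [0,0,-0.676],
    [0,0,-0.676],
    [0,0,-0.676],
    [0,0,-0.676]
  ],
  "hand": [0.35,0.35,0.35,0.35,0.35,0.35,0.35,0.35,0.35,0.35]
}}

```text
time_s: 6.0
ee_pos: [589.0, -89.2, 154.0]
ee_rot: [180.0, 0.0, -17.7]
force: [0.3, -0.5, 0.5]
gripper_width: 32.1
gripper_force: 0.0
```

```bash
python3 look.py w4.png; python3 - <<'E'
from h import *
st=env.state(); p=viewer.grab_frame("wrist"); c=cam(p,st)
for nm,X in dict(ctr=(589.5,-89,71),a=(561,-80,71),b=(619,-99,71),tcp=st["ee_pos"]).items(): print(nm,proj(c,X).round(1))
E
```

```text
t 6.0 tcp [589.  -89.2 154. ] [180.    0.  -17.7] q [-10.  23.  92.  -0.  65.  98.] F [ 0.3 -0.5  0.5] w 32.1
cam [ 666. -113.  324.] axis [-0.27  0.09 -0.96]
gate_mid []
cap_top [(0.73, [281.0, 214.0], [587.3, -88.3, 54.0])]
tin [(0.98, [511.0, 90.0], [624.1, -332.6, 0.0]), (0.8, [424.0, 215.0], [524.9, -229.5, -0.0])]
bottle [(0.97, [186.0, 212.0], [604.7, 12.8, 0.0])]
beaker [(0.78, [366.0, 98.0], [659.1, -198.3, 0.0])]
lane [(0.43, [187.0, 212.0], [604.8, 11.6, 0.0])]
ctr [280.6 217.8]
a [280.8 250.6]
b [281.2 181.2]
tcp [281.  260.7]
```

View pics/w4.png

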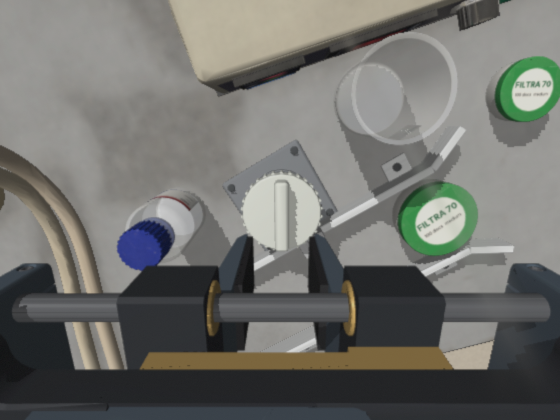

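>>> {"name": "apply_moves", "arguments": {
  "delta_pos": [
    [0,0,-0.3],
    [0,0,-0.55],
    [0,0,-0.7],
    [0,0,-0.78],
    [0,0,-0.78],
    [0,0,-0.78]
  ],
  "rot": [
    [0,0,0],
    [0,0,0],
    [0,0,0],
    [0,0,0],
    [0,0,0],
    [0,0,0]
  ],
  "hand": [0.35,0.35,0.35,0.35,0.35,0.35]
}}

```text
time_s: 6.9
ee_pos: [589.5, -89.2, 60.7]
ee_rot: [180.0, -0.0, -17.9]
force: [0.4, -0.4, 1.1]
gripper_width: 32.2
gripper_force: 0.0
```

>>> {"name": "apply_moves", "arguments": {
  "delta_pos": [
    [0,0,-0.02],
    [0,0,-0.04],
    [0,0,-0.05],
    [0,0,-0.05]
  ],
  "rot": [
    [0,0,0],
    [0,0,0],
    [0,0,0],
    [0,0,0]
  ],
  "hand": [0.35,0.35,0.35,0.35]
}}

```text
time_s: 7.23
ee_pos: [589.2, -89.1, 54.8]
ee_rot: [-180.0, -0.0, -17.9]
force: [-0.2, -0.2, -0.3]
gripper_width: 32.1
gripper_force: 0.0
```

>>> {"name": "apply_moves", "arguments": {
  "delta_pos": [
    [0,0,0],
    [0,0,0],
    [0,0,0],
    [0,0,0],
    [0,0,0]
  ],
  "rot": [
    [0,0,0],
    [0,0,0],
    [0,0,0],
    [0,0,0],
    [0,0,0]
  ],
  "hand": [0.05,0.05,0.05,0.05,0.05],
  "newtons": 15
}}

```text
time_s: 7.65
ee_pos: [589.0, -89.6, 54.6]
ee_rot: [180.0, -0.0, -17.9]
force: [-0.9, -1.7, 1.0]
gripper_width: 12.0
gripper_force: 15.0
```

>>> {"name": "apply_moves", "arguments": {
  "delta_pos": [
    [0,0,-0.02],
    [0,0,-0.04],
    [0,0,-0.06],
    [0,0,-0.07],
    [0,0,-0.08],
    [0,0,-0.08]
  ],
  "rot": [
    [0,0,0],
    [0,0,0],
    [0,0,0],
    [0,0,0],
    [0,0,0],
    [0,0,0]
  ],
  "hand": [0.05,0.05,0.05,0.05,0.05,0.05]
}}

```text
time_s: 8.15
ee_pos: [589.1, -89.6, 46.2]
ee_rot: [180.0, -0.0, -17.9]
force: [-2.5, -2.0, 10.4]
gripper_width: 11.6
gripper_force: 15.0
```

>>> {"name": "apply_moves", "arguments": {
  "delta_pos": [
    [0,0,-0.012],
    [0,0,-0.012],
    [0,0,-0.012],
    [0,0,-0.012],
    [0,0,-0.012],
    [0,0,-0.012],
    [0,0,-0.012],
    [0,0,-0.012],
    [0,0,-0.012],
    [0,0,-0.012]
  ],
  "rot": [
    [0,0,0],
    [0,0,0.08],
    [0,0,0.16],
    [0,0,0.24],
    [0,0,0.32],
    [0,0,0.4],
    [0,0,0.48],
    [0,0,0.56],
    [0,0,0.62],
    [0,0,0.62]
  ],
  "hand": [0.05,0.05,0.05,0.05,0.05,0.05,0.05,0.05,0.05,0.05]
}}

```text
time_s: 8.98
ee_pos: [589.1, -89.5, 45.0]
ee_rot: [179.9, -0.0, 35.6]
force: [-3.9, -0.5, 11.7]
gripper_width: 11.9
gripper_force: 15.0
```

>>> {"name": "apply_moves", "arguments": {
  "delta_pos": [
    [0,0,0],
    [0,0,0],
    [0,0,0],
    [0,0,0]
  ],
  "rot": [
    [0,0,0.06],
    [0,0,0.12],
    [0,0,0.14],
    [0,0,0.14]
  ],
  "hand": [0.05,0.05,0.05,0.05]
}}

```text
time_s: 9.32
ee_pos: [589.1, -89.5, 45.0]
ee_rot: [179.9, 0.0, 47.5]
force: [-3.7, -1.5, 11.1]
gripper_width: 12.1
gripper_force: 15.0
```

>>> {"name": "apply_moves", "arguments": {
  "delta_pos": [
    [0,0,0.06],
    [0,0,0.12],
    [0,0,0.18],
    [0,0,0.18],
    [0,0,0.18],
    [0,0,0.18]
  ],
  "rot": [
    [0,0,0],
    [0,0,0],
    [0,0,0],
    [0,0,0],
    [0,0,0],
    [0,0,0]
  ],
  "hand": [0.05,0.05,0.05,0.05,0.35,0.35]
}}

```text
time_s: 9.82
ee_pos: [590.5, -89.5, 66.2]
ee_rot: [179.8, -0.1, 47.4]
force: [0.8, -0.5, 5.7]
gripper_width: 22.2
gripper_force: 2.6
```

>>> {"name": "apply_moves", "arguments": {
  "delta_pos": [
    [0,0,0],
    [0,0,0],
    [0,0,0.2],
    [0,0,0.5],
    [0,0,0.85],
    [0,0,0.85],
    [0,0,0.85]
  ],
  "rot": [
    [0,0,0],
    [0,0,0],
    [0,0,0],
    [0,0,0],
    [0,0,0],
    [0,0,0],
    [0,0,0]
  ],
  "hand": [0.35,0.35,0.35,0.35,0.35,0.35,0.35]
}}

```text
time_s: 10.4
ee_pos: [590.8, -89.1, 169.7]
ee_rot: [179.7, -0.2, 47.4]
force: [0.6, -0.0, -0.0]
gripper_width: 31.8
gripper_force: 0.0
```

```bash
python3 look.py w5.png
```

```text
t 10.4 tcp [590.8 -89.1 169.7] [179.7  -0.2  47.4] q [-10.  22.  91.   0.  67.  33.] F [ 0.6 -0.  -0. ] w 31.8
cam [644. -29. 340.] axis [-0.19 -0.21 -0.96]
gate_mid [(0.46, [389.0, 223.0], [660.4, -195.9, 0.0])]
cap_top [(0.9, [280.0, 213.0], [588.1, -91.7, 54.0]), (0.5, [320.0, 314.0], [543.8, -200.7, 54.0])]
tin [(0.98, [431.0, 320.0], [621.1, -333.9, 0.0]), (0.71, [320.0, 313.0], [526.3, -232.3, -0.0])]
bottle [(0.7, [225.0, 113.0], [607.8, 13.2, 0.0])]
beaker [(0.78, [386.0, 225.0], [656.4, -196.1, 0.0])]
lane []
```

View pics/w5.png

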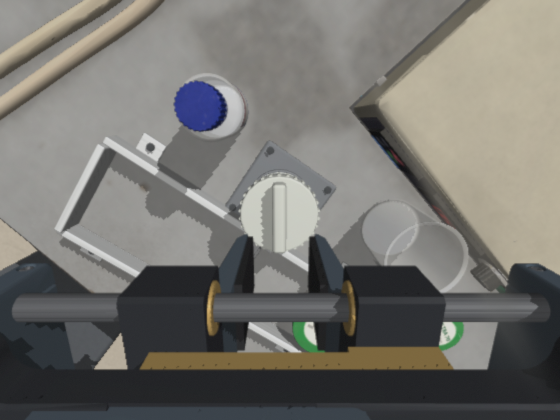

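>>> {"name": "apply_moves", "arguments": {
  "delta_pos": [
    [-0.19,-0.9,0],
    [-0.19,-0.9,0],
    [-0.19,-0.9,0],
    [-0.19,-0.9,0]
  ],
  "rot": [
    [0,0,-0.2],
    [0,0,-0.2],
    [0,0,-0.2],
    [0,0,-0.2]
  ],
  "hand": [0,0,0,0]
}}

```text
time_s: 11.08
ee_pos: [565.0, -201.7, 166.1]
ee_rot: [179.9, 0.1, 29.9]
force: [-0.6, 0.1, 0.2]
gripper_width: 7.9
gripper_force: 0.0
```

>>> {"name": "apply_moves", "arguments": {
  "delta_pos": [
    [-0.19,-0.9,0],
    [-0.19,-0.9,0],
    [-0.19,-0.9,0],
    [-0.19,-0.9,0],
    [-0.19,-0.9,0]
  ],
  "rot": [
    [0,0,-0.2],
    [0,0,-0.2],
    [0,0,-0.2],
    [0,0,-0.2],
    [0,0,-0.2]
  ],
  "hand": [0,0,0,0,0]
}}

```text
time_s: 11.5
ee_pos: [543.0, -305.7, 166.1]
ee_rot: [-179.9, 0.0, 13.0]
force: [-0.1, 1.1, -0.3]
gripper_width: 0.6
gripper_force: 0.0
```

>>> {"name": "apply_moves", "arguments": {
  "delta_pos": [
    [0,0,-0.9],
    [0,0,-0.9],
    [0,0,-0.9],
    [0,0,-0.9],
    [0,0,-0.9],
    [0,0,-0.9]
  ],
  "rot": [
    [0,0,0],
    [0,0,0],
    [0,0,0],
    [0,0,0],
    [0,0,0],
    [0,0,0]
  ],
  "hand": [0,0,0,0,0,0]
}}

```text
time_s: 12.0
ee_pos: [545.1, -304.9, 60.7]
ee_rot: [179.9, -0.1, 13.1]
force: [-0.5, 0.1, 0.1]
gripper_width: 0.7
gripper_force: 0.0
```

```bash
python3 look.py w6.png; python3 - <<'E'
from h import *
p=[viewer.grab_frame(n)["pixels"] for n in ("scene","side")]
o=np.hstack([cv2.resize(np.array(x)[160:310,190:350],(400,375),interpolation=3) for x in p])
cv2.imwrite("pics/v7.png",cv2.cvtColor(o,cv2.COLOR_RGB2BGR))
E
```

```text
t 12.0 tcp [ 545.1 -304.9   60.7] [ 1.799e+02 -1.000e-01  1.310e+01] q [-30.  30.  95.   0.  55.  47.] F [-0.5  0.1  0.1] w 0.7
cam [ 623. -286.  231.] axis [-0.27 -0.07 -0.96]
gate_mid [(0.71, [31.0, 230.0], [499.1, -116.4, 0.0])]
cap_top []
tin [(0.86, [344.0, 139.0], [620.5, -333.7, 0.0]), (0.82, [185.0, 226.0], [529.6, -232.1, 0.0])]
bottle []
beaker [(0.96, [163.0, 33.0], [658.6, -199.2, 0.0])]
lane [(0.64, [33.0, 230.0], [499.6, -117.9, 0.0])]
```

View pics/v7.png

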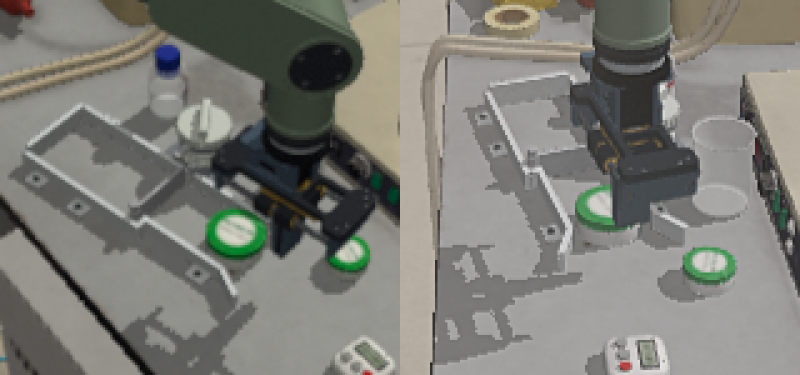

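>>> {"name": "apply_moves", "arguments": {
  "delta_pos": [
    [0,0,-0.2],
    [0,0,-0.35],
    [0,0,-0.38],
    [0,0,-0.38],
    [0,0,-0.38]
  ],
  "rot": [
    [0,0,0],
    [0,0,0],
    [0,0,0],
    [0,0,0],
    [0,0,0]
  ],
  "hand": [0,0,0,0,0]
}}

```text
time_s: 12.87
ee_pos: [543.8, -305.4, 13.8]
ee_rot: [180.0, -0.0, 13.0]
force: [-0.2, -0.0, -0.6]
gripper_width: 0.4
gripper_force: 0.0
```

>>> {"name": "apply_moves", "arguments": {
  "delta_pos": [
    [-0.011,0.049,0],
    [-0.023,0.097,0],
    [-0.034,0.146,0],
    [-0.045,0.195,0],
    [-0.056,0.244,0],
    [-0.068,0.292,0],
    [-0.079,0.341,0],
    [-0.09,0.39,0],
    [-0.101,0.438,0],
    [-0.113,0.487,0]
  ],
  "rot": [
    [0,0,0],
    [0,0,0],
    [0,0,0],
    [0,0,0],
    [0,0,0],
    [0,0,0],
    [0,0,0],
    [0,0,0],
    [0,0,0],
    [0,0,0]
  ],
  "hand": [0,0,0,0,0,0,0,0,0,0]
}}

```text
time_s: 13.7
ee_pos: [529.9, -246.2, 13.5]
ee_rot: [180.0, -0.0, 13.1]
force: [0.4, -1.1, 1.5]
gripper_width: 0.6
gripper_force: 0.7
```

>>> {"name": "apply_moves", "arguments": {
  "delta_pos": [
    [-0.011,0.049,0],
    [-0.023,0.097,0],
    [-0.034,0.146,0],
    [-0.045,0.195,0],
    [-0.056,0.244,0],
    [-0.068,0.292,0],
    [-0.079,0.341,0],
    [-0.09,0.39,0],
    [-0.101,0.438,0],
    [-0.113,0.487,0]
  ],
  "rot": [
    [0,0,0],
    [0,0,0],
    [0,0,0],
    [0,0,0],
    [0,0,0],
    [0,0,0],
    [0,0,0],
    [0,0,0],
    [0,0,0],
    [0,0,0]
  ],
  "hand": [0,0,0,0,0,0,0,0,0,0]
}}

```text
time_s: 14.53
ee_pos: [516.5, -188.0, 13.4]
ee_rot: [180.0, -0.0, 13.1]
force: [0.6, -2.3, 0.7]
gripper_width: 0.8
gripper_force: 1.5
```

```bash
python3 look.py w8.png
```

```text
t 14.5333 tcp [ 516.5 -188.    13.4] [180.   -0.   13.1] q [-21.  28. 108.  -0.  44.  56.] F [ 0.6 -2.3  0.7] w 0.8
cam [ 595. -169.  184.] axis [-0.28 -0.06 -0.96]
gate_mid []
cap_top [(0.72, [46.0, 83.0], [587.3, -78.9, 54.0])]
tin [(0.91, [206.0, 252.0], [505.9, -141.8, 0.0])]
bottle []
beaker []
lane []
```

>>> {"name": "apply_moves", "arguments": {
  "delta_pos": [
    [-0.011,0.049,0],
    [-0.023,0.097,0],
    [-0.034,0.146,0],
    [-0.045,0.195,0],
    [-0.056,0.244,0],
    [-0.068,0.292,0],
    [-0.079,0.341,0],
    [-0.09,0.39,0],
    [-0.101,0.438,0],
    [-0.113,0.487,0]
  ],
  "rot": [
    [0,0,0],
    [0,0,0],
    [0,0,0],
    [0,0,0],
    [0,0,0],
    [0,0,0],
    [0,0,0],
    [0,0,0],
    [0,0,0],
    [0,0,0]
  ],
  "hand": [0,0,0,0,0,0,0,0,0,0]
}}

```text
time_s: 15.72
ee_pos: [502.4, -129.1, 13.3]
ee_rot: [-180.0, 0.0, 13.1]
force: [0.9, -1.8, 0.9]
gripper_width: 0.8
gripper_force: 1.1
```

```bash
python3 look.py w9.png
```

```text
t 15.7167 tcp [ 502.4 -129.1   13.3] [-180.     0.    13.1] q [-16.  26. 112.  -0.  42.  61.] F [ 0.9 -1.8  0.9] w 0.8
cam [ 581. -111.  184.] axis [-0.28 -0.06 -0.96]
gate_mid []
cap_top []
tin [(0.61, [203.0, 238.0], [500.8, -79.7, 0.0])]
bottle [(0.89, [54.0, 6.0], [608.1, 14.1, 0.0])]
beaker [(0.77, [482.0, 7.0], [656.9, -197.7, 0.0]), (0.53, [203.0, 238.0], [500.6, -79.4, 0.0])]
lane [(0.6, [204.0, 239.0], [499.7, -80.3, 0.0])]
```

View pics/w9.png

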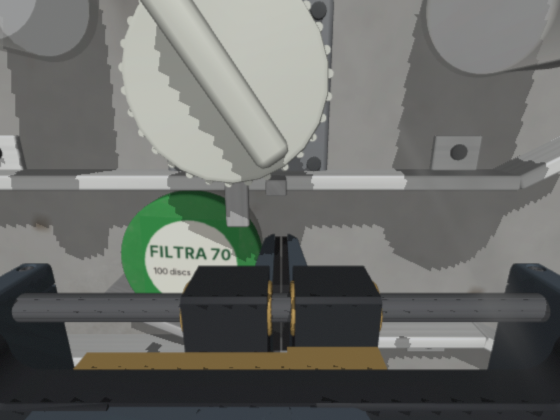

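>>> {"name": "apply_moves", "arguments": {
  "delta_pos": [
    [-0.011,0.049,0],
    [-0.023,0.097,0],
    [-0.034,0.146,0],
    [-0.045,0.195,0],
    [-0.056,0.244,0],
    [-0.068,0.292,0],
    [-0.079,0.341,0],
    [-0.09,0.39,0],
    [-0.101,0.438,0],
    [-0.113,0.487,0]
  ],
  "rot": [
    [0,0,0],
    [0,0,0],
    [0,0,0],
    [0,0,0],
    [0,0,0],
    [0,0,0],
    [0,0,0],
    [0,0,0],
    [0,0,0],
    [0,0,0]
  ],
  "hand": [0,0,0,0,0,0,0,0,0,0]
}}

```text
time_s: 16.9
ee_pos: [488.9, -70.7, 13.3]
ee_rot: [-180.0, 0.0, 13.1]
force: [-0.1, -0.8, -0.0]
gripper_width: 0.4
gripper_force: 0.6
```

>>> {"name": "apply_moves", "arguments": {
  "delta_pos": [
    [-0.008,0.032,0],
    [-0.015,0.065,0],
    [-0.023,0.097,0],
    [-0.03,0.13,0],
    [-0.038,0.162,0],
    [-0.045,0.195,0],
    [-0.053,0.227,0],
    [-0.06,0.26,0],
    [-0.066,0.285,0],
    [-0.066,0.285,0]
  ],
  "rot": [
    [0,0,0],
    [0,0,0],
    [0,0,0],
    [0,0,0],
    [0,0,0],
    [0,0,0],
    [0,0,0],
    [0,0,0],
    [0,0,0],
    [0,0,0]
  ],
  "hand": [0,0,0,0,0,0,0,0,0,0]
}}

```text
time_s: 17.73
ee_pos: [481.3, -36.5, 13.4]
ee_rot: [-180.0, -0.0, 13.1]
force: [1.3, 1.8, 0.7]
gripper_width: 0.8
gripper_force: 0.8
```

```bash
python3 look.py w10.png
```

```text
t 17.7333 tcp [481.3 -36.5  13.4] [-180.    -0.    13.1] q [ -6.  23. 117.   0.  40.  71.] F [1.3 1.8 0.7] w 0.8
cam [559. -18. 184.] axis [-0.28 -0.06 -0.96]
gate_mid []
cap_top [(0.64, [508.0, 86.0], [590.9, -100.0, 54.0])]
tin [(0.87, [203.0, 240.0], [477.7, 12.9, 0.0])]
bottle [(0.95, [240.0, 7.0], [608.0, 15.0, 0.0])]
beaker []
lane []
```

>>> {"name": "apply_moves", "arguments": {
  "delta_pos": [
    [-0.004,0.016,0],
    [-0.007,0.032,0],
    [-0.011,0.048,0],
    [-0.013,0.058,0],
    [-0.013,0.058,0]
  ],
  "rot": [
    [0,0,0],
    [0,0,0],
    [0,0,0],
    [0,0,0],
    [0,0,0]
  ],
  "hand": [0,0,0,0,0]
}}

```text
time_s: 18.5
ee_pos: [479.6, -30.0, 13.3]
ee_rot: [180.0, 0.0, 13.1]
force: [1.7, -0.5, 0.3]
gripper_width: 0.3
gripper_force: 0.8
```

>>> {"name": "apply_moves", "arguments": {
  "delta_pos": [
    [-0.002,0.008,0],
    [-0.004,0.016,0],
    [-0.004,0.016,0]
  ],
  "rot": [
    [0,0,0],
    [0,0,0],
    [0,0,0]
  ],
  "hand": [0,0,0]
}}

```text
time_s: 18.75
ee_pos: [479.2, -28.1, 13.3]
ee_rot: [180.0, 0.0, 13.1]
force: [1.2, 0.0, -0.1]
gripper_width: 0.7
gripper_force: 0.8
```

>>> {"name": "apply_moves", "arguments": {
  "delta_pos": [
    [-0.002,0.008,0],
    [-0.004,0.016,0],
    [-0.004,0.016,0]
  ],
  "rot": [
    [0,0,0],
    [0,0,0],
    [0,0,0]
  ],
  "hand": [0,0,0]
}}

```text
time_s: 19.0
ee_pos: [479.5, -27.2, 13.5]
ee_rot: [179.9, -0.1, 13.1]
force: [3.4, -5.7, -1.1]
gripper_width: 0.4
gripper_force: 3.8
```

>>> {"name": "apply_moves", "arguments": {
  "delta_pos": [
    [-0.002,0.008,0],
    [-0.004,0.016,0],
    [-0.004,0.016,0]
  ],
  "rot": [
    [0,0,0],
    [0,0,0],
    [0,0,0]
  ],
  "hand": [0,0,0]
}}

```text
time_s: 19.25
ee_pos: [479.8, -26.9, 13.7]
ee_rot: [179.7, -0.1, 13.2]
force: [2.6, -13.4, -0.3]
gripper_width: 0.8
gripper_force: 7.6
```

```bash
python3 look.py w11.png
```

```text
t 19.25 tcp [479.8 -26.9  13.7] [ 1.797e+02 -1.000e-01  1.320e+01] q [ -4.  23. 117.  -0.  40.  73.] F [  2.6 -13.4  -0.3] w 0.8
cam [557.  -7. 184.] axis [-0.27 -0.07 -0.96]
gate_mid []
cap_top [(0.82, [531.0, 87.0], [591.5, -99.2, 54.0])]
tin [(0.86, [206.0, 242.0], [475.5, 20.3, 0.0])]
bottle [(0.78, [259.0, 10.0], [607.4, 14.7, 0.0])]
beaker []
lane []
```

View pics/w11.png

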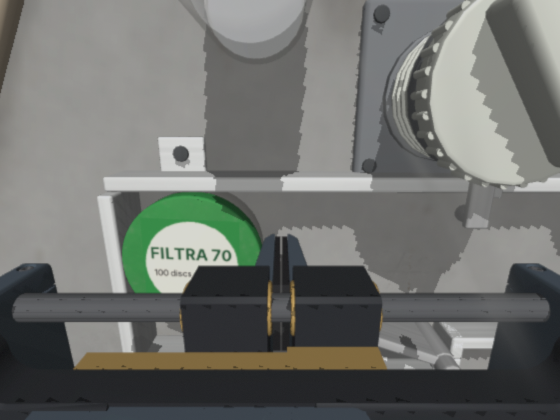

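>>> {"name": "apply_moves", "arguments": {
  "delta_pos": [
    [0.006,-0.026,0],
    [0.009,-0.04,0],
    [0.009,-0.04,0],
    [0.009,-0.04,0.1],
    [0.009,-0.04,0.25],
    [0.009,-0.04,0.5],
    [0.009,-0.04,0.8],
    [0.009,-0.04,1],
    [0.009,-0.04,1]
  ],
  "rot": [
    [0,0,0],
    [0,0,0],
    [0,0,0],
    [0,0,0],
    [0,0,0],
    [0,0,0],
    [0,0,0],
    [0,0,0],
    [0,0,0]
  ],
  "hand": [0,0,0,0,0,0,0,0,0]
}}

```text
time_s: 20.35
ee_pos: [481.8, -28.9, 137.9]
ee_rot: [179.9, -0.5, 13.1]
force: [0.4, -0.3, 0.0]
gripper_width: 0.5
gripper_force: 0.0
```

>>> {"name": "apply_moves", "arguments": {
  "delta_pos": [
    [-0.5,0,1],
    [-0.5,0,1],
    [-0.5,0,1],
    [-0.5,0,1],
    [-0.5,0,1],
    [-0.5,0,1],
    [-0.5,0,1]
  ],
  "rot": [
    [0,0,0],
    [0,0,0],
    [0,0,0],
    [0,0,0],
    [0,0,0],
    [0,0,0],
    [0,0,0]
  ],
  "hand": [0,0,0,0,0,0,0]
}}

```text
time_s: 20.93
ee_pos: [418.5, -29.0, 251.2]
ee_rot: [-179.9, 0.2, 13.1]
force: [-0.3, -0.1, -0.1]
gripper_width: 0.7
gripper_force: 0.0
```

```bash
python3 look.py w12.png; python3 - <<'E'
from h import *
p=[viewer.grab_frame(n)["pixels"] for n in ("scene","side")]
o=[cv2.resize(np.array(x)[150:290,170:350],(400,311),interpolation=3) for x in p]
w=cv2.cvtColor(cv2.imread("pics/w12.png"),cv2.COLOR_BGR2RGB)
o=np.hstack([np.vstack(o)[:600],cv2.resize(w,(400,300))[np.r_[0:300,0:300]]])
cv2.imwrite("pics/v12.png",cv2.cvtColor(o,cv2.COLOR_RGB2BGR))
E
```

```text
t 20.9333 tcp [418.5 -29.  251.2] [-179.9    0.2   13.1] q [ -6.   3. 104.   0.  73.  71.] F [-0.3 -0.1 -0.1] w 0.7
cam [497. -11. 421.] axis [-0.28 -0.06 -0.96]
gate_mid [(0.68, [364.0, 136.0], [499.0, -120.6, 0.0]), (0.45, [467.0, 17.0], [656.7, -196.7, 0.0])]
cap_top []
tin [(0.61, [253.0, 129.0], [475.5, 22.3, 0.0])]
bottle [(0.73, [286.0, 18.0], [608.0, 9.5, 0.0])]
beaker [(0.71, [467.0, 15.0], [658.3, -196.7, 0.0])]
lane [(0.92, [364.0, 134.0], [501.3, -119.2, 0.0])]
```

View pics/v12.png

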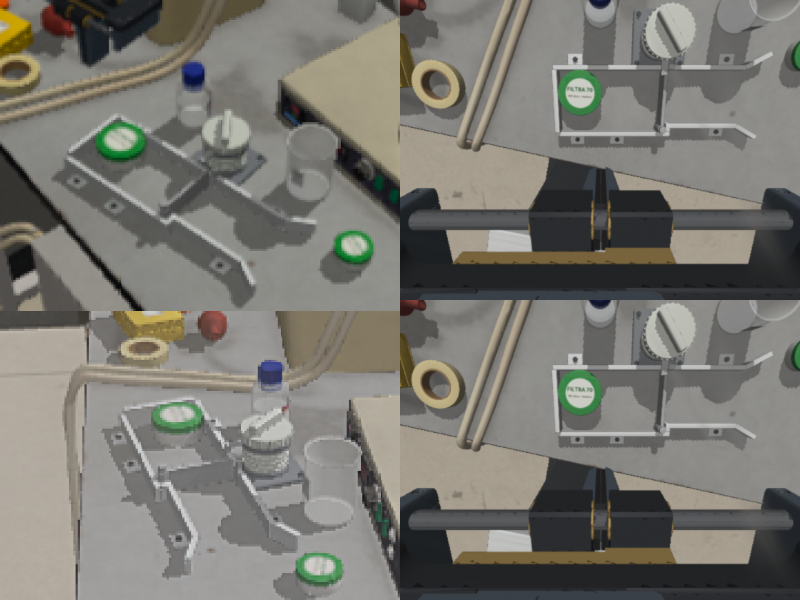

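The pictures show the tin against the end wall of the bay, the gate shut across the lane, and the cap sprung up. The bystanders stand where they were and the robot is clear, so I'm handing in.

```bash
python3 -c "
from workcell import env
print(env.job_done())"
```

```text
the job is handed in; nothing more can be done
None
```

The job is handed in: I released the gate bolt, then pushed the tin through the gate to the bay's end wall. The last pictures show the gate shut behind it and the bystanders where they stood, but no verdict came back.

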